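Slide a board carrier past its spring catch into the test dock

ROBOT

A 7-joint arm with a two-finger parallel gripper is mounted at the origin on the work surface. World frame = base frame: x ahead of the robot, y to its left, z up, the work surface at z = 0. Lengths are in mm, angles in rad, forces in N, time in s.
With the tool pointing down it reaches from about 400 to 875 mm from the base axis. Payload 4.4 kg.
Tool frame: the origin (TCP) lies at the very end of the fingers, on their centre line; the grasp point (between the pads) lies 19 mm behind it; z points along the fingers, y is the line along which they close (so a half turn about z gives the same grasp; the last joint's range is limited). The gripper opens to 85 mm and grips with 20 to 120 N. Pads are 22 mm wide; open, the fingers measure 114 mm over their backs; the gripper's body (76 mm by 85 mm) begins 54 mm behind the grasp point. The pads swing forward as they close: fully open they stand 13 mm farther back than shut.
Start: joints at [1.053, 0.628, 0.038, 1.517, -0.027, 0.996, -0.02], TCP at [283.809, -584.782, 231.313] pointing down, gripper open.
Joint ranges: [-3.06, 3.06], [-0.37, 2.12], [-1.25, 1.32], [0.18, 2.47], [-1.1, 4.24], [0.23, 1.98], [-2.94, 2.94]. Speed limits (rad/s): [2.57, 2.57, 3.14, 3.14, 3.14, 3.14, 3.14].

INTERFACE

Orientations are given as [roll, pitch, yaw] about the fixed x, y, z axes, in that order (R = Rz(yaw) Ry(pitch) Rx(roll)).
In Python, from cell import ctrl gives the robot as it stands.
- The arm moves only by the tool step_arm, never from a script. Its argument "series" is a list that holds one entry, the list of rows, each a list of 7 numbers: the turn, a rotation vector about the tool's x, y, z as a fraction of full scale, then the shift along the tool's x, y, z as a fraction of full scale, then the closure, from 0 (fully open) to 1 (shut). In form: [[[ax, ay, az, tx, ty, tz, gripper], ...]]. A call has 1 to 12 rows; each row shifts and turns the commanded pose from where the row before left it, along the tool's axes as they then stand; what a row does not reach is not made up. Full scale, the value 1, is 150 mm for a shift and 45 degrees for a turn. A row lasts 1/10 s, in which the tool goes at most 50 mm and 8.59 degrees, less where a joint would pass 70% of its speed; a pose out of reach is approached as far as the arm can. A call with a number of a shift or a turn outside -1 to 1 is refused whole. A call with a gripper value outside its range is refused whole. The fingers move at their own pace and stop on an object; the grip force is fixed at half the most. Time passes only in rows, so rows that do not move let the fingers close. It gives the time, the measured TCP pose, the force, the opening and the grip force at its end, in the units of the state.
- ctrl.read_state(): the state, without advancing time (a new reading comes with each control period).
- ctrl.get_image(name): name is "scene" or "top" or "wrist"; returns a dict with "img" (400x640x3 uint8, red, green, blue), "fx", "fy", "cx", "cy" (pixels), "R" (3x3) and "t" (3): a world point X has camera coordinates R X + t. Camera axes: x right, y down, z forward; pixel columns grow to the right and rows downward; lengths in mm; the calibration is good to about 2 mm. A picture is of the moment at which its call begins. There is no depth.
- ctrl.finish_job(): hands the job in; it is judged then, once.
Trained networks look in a picture, given as the dict that the camera call returned (one of the last four; its "shot" number tells which), for a name from the list of things; names that differ only in an ending like _2 or _b are one class to them, and where a whole thing is asked for, a point or a joint stands for the part that bears it (a point fixed in the world has none). Each returns a list of dicts, best first, with "score" (0 to 1); they miss things now and then, are a little off and sometimes report something else, mostly with a low value. They report only what shows in the picture. A call takes as long as a camera call. They do not tell look-alikes from the thing itself.
- ctrl.recognise(picture, thing): "centre" ([column, row] in pixels, amid what is visible of it).
The state is a dict: "clock": time; "qpos": joint angles; "qd": joint speeds; "tau": joint torques, N m; "eef_pos": TCP position; "tool_rot": TCP orientation; "force": force on the tool from outside, world axes, zero at the start; "torque": the same for the moment, N m; "width": finger opening in mm; "gripper_force": force on a finger pad.
Only numpy, scipy, OpenCV 4.12 (cv2) and the standard library are available. Lean on these libraries where they do the work, as an engineer would, in place of code of your own. Each camera call takes 0.05 s, during which the arm holds its last target. There are 200 camera calls.

TASK

With the fingertips, press the red spring pedal of the test fixture down, and keep it down while you push the circuit-board carrier along its track by its yellow plate, past the lowered catch, until it is fully home against the grey dock. Then take the hand away so that the catch springs up behind the carrier and locks it in. Do not lift or tip the carrier, do not let the catch up under it, and leave the bottle, screwdriver and multimeter alone.

Things in the scene. Friction and masses are not known exactly. Their poses are not given: they have to be found in the camera images.
- fixture: Fixed aluminium fixture, 275 x 116 mm, on a 3 mm blue mat. Origin: on its underside, on the centre line, below the catch teeth; z up, +x = push direction, to the dock. Spans x -100 to +175 mm. Two white rails along x, |y| 37 to 46 mm, tops at z 24 mm, carry the carrier's feet; side walls outside them, |y| to 53 mm, are 34 mm high.
- dock_stop (a point): End stop for the carrier's front: middle of the rear face of the grey dock block, at rail-top level, fixture x = 128 mm, z = 24 mm. The block spans x 128 to 175 mm, full width, top at z = 58 mm.
- pedal_top (a point): Red flat spring pedal between the rails, 54 mm wide, 6 mm thick. This point is in its top face, above the fixture's origin, axes alike; the pedal spans x -90 to +10 mm. Top 38 mm above the fixture's underside when up, 24 mm fully down; it goes straight down wherever pressed. The carrier covers its dock-side part, 2 mm clear; at least 45 mm behind the yellow plate is free, and fingers can slide along it while pressing.
- pedal (a joint): Downward travel of pedal and catch together, m: 0 up, 0.014 fully down. Spring: 2.5 N to start, 6.6 N fully down; returns when let go. Its two steel teeth at fixture x -4 to +4 mm, |y| 29.5 to 36.5 mm, rise 9 mm above the rails when up and stop the carrier's rear feet: the pedal must be more than 9 mm down (better 11 to 13) for the feet to pass.
- carrier: Loose black board carrier with a green board, 120 long, 90 wide, 0.35-0.7 kg, on the rails. Origin: mid-width, at feet level (rail tops), in the plane of the push plate's rear face; axes as the fixture's. Feet 16 mm long and high: rear pair x 0-16, front pair 104-120 mm (already past the teeth). Origin starts at fixture x -42 to -22 mm; home is +8 mm, rear feet then 4 mm past the teeth.
- push_plate (a point): Centre of the rear face (the one facing away from the dock) of the carrier's upright yellow push plate, 29 mm above its feet. The plate is 90 mm wide, 6 mm thick, from 16 to 42 mm above the feet. Push this face towards the dock.
- carrier_front (a point): Middle of the carrier's front edge at feet level, 120 mm in +x from its origin.
- flux_bottle: Bystander: white bottle with a red cap, 38 mm across, 75 mm tall, standing upright; origin at the centre of its underside.
- screwdriver: Bystander: screwdriver with a yellow handle, 160 mm long, lying on the mat.
- multimeter: Bystander: red multimeter, 75 x 150 x 36 mm plus a 6 mm dial, lying flat; origin at the centre of its underside.
Mind the look-alikes: they are no part of the job. Of the things that look like the carrier, the largest one is meant.

How it is judged (in metres and radians):
On the way, in this order (a step that is already met when the one before it is completed fails the run):
1. the pedal is held down by the fingers (more than 9 mm) with the carrier still before the catch (value of joint pedal above 0.009 m and contact force between the fingers and pedal above 0.5 N and x of carrier in the frame of fixture below -0.018 m), for 0.05 s.
2. the carrier's rear feet are over the teeth while the fingers hold the pedal down (value of joint pedal above 0.0075 m and contact force between the fingers and pedal above 0.5 N and x of carrier in the frame of fixture between -0.014 and 0.003 m), for 0.03 s.
At the end, for the whole second after the job is handed in: The carrier is home (its origin within 3.5 mm of the dock stop position, fixture x above 4.5 mm), flat on its rails within 2.5 mm and at rest; the catch is up behind it (joint below 2 mm) (x of carrier in the frame of fixture above 0.0045 m and value of joint pedal below 0.002 m and z of carrier in the frame of fixture between 0.0215 and 0.0265 m and z of carrier_front in the frame of fixture between 0.0215 and 0.0265 m and linear speed of carrier below 0.01 m/s); the robot touches nothing.
It fails at once if the carrier is lifted or tipped (either end more than 6 mm off its rails) (z of any of carrier, carrier_front in the frame of fixture above 0.03 m).
It fails at once if the catch is let up under the carrier's rear feet (pedal less than 6 mm down) (x of carrier in the frame of fixture between -0.014 and 0.001 m and value of joint pedal below 0.006 m).
It fails at once if the bottle, screwdriver or multimeter is moved by more than 15 mm, or the bottle tipped (distance of any of flux_bottle, screwdriver, multimeter from where it was at the start of the episode above 0.015 m or angle between flux_bottle's own z axis and vertical above 0.3 rad).
It also fails if it takes over 35 s, if anything falls off the work surface, if the arm or the gripper's body presses on something with over 40 N, if the wrist force passes 120 N, or if a joint passes its speed limit or range.

## Working session

There is one attempt and no reset: what is moved stays moved. The work goes in short steps, Python scripts to look and compute and a tool call to move; the robot and the scene stay as the last step left them, time stands still between calls to the robot, and variables do not carry over. Pictures are saved under pics/ and viewed, at most 10 in all, crops included, and the job is handed in when it is done.

Besides the shell and the picture viewer there is one more tool, called after "Call:" by a JSON object that holds its "name" and its "arguments". step_arm: Moves the arm, as the interface text tells. Shift numbers are shares of 150 mm and turn numbers shares of 45 degrees, none past 1 either way. Its arguments: {"type":"object","properties":{"series":{"type":"array","items":{"type":"array","items":{"type":"array","items":{"type":"number","minimum":-1,"maximum":1}}}}},"required":["series"]}

```bash
mkdir -p pics; python3 - <<'E'
from cell import ctrl
import cv2,numpy as np
s=ctrl.read_state();print({k:np.round(v,3) for k,v in s.items()})
for n in("top","scene"):
    p=ctrl.get_image(n);cv2.imwrite(f"pics/{n}1.png",p["img"][...,::-1])
    print(n,p["fx"],p["cx"],p["cy"],np.round(p["R"],3).tolist(),np.round(p["t"],1))
    for t in("fixture","carrier","pedal_top","push_plate","carrier_front","dock_stop","flux_bottle","screwdriver","multimeter"):
        try: print(t,[(np.round(d["centre"]).tolist(),round(d["score"],2)) for d in ctrl.recognise(p,t)][:4])
        except Exception as e: print(t,e)
E
```

```text
{'clock': np.float64(0.0), 'qpos': array([ 1.053,  0.629,  0.038,  1.518, -0.027,  0.996, -0.02 ]), 'qd': array([ 0.   ,  0.   , -0.   ,  0.001, -0.   , -0.   ,  0.002]), 'tau': array([ 0.0000e+00, -5.6340e+01,  1.2260e+00, -1.9344e+01,  1.1000e-02,
        1.1000e-02,  0.0000e+00]), 'eef_pos': array([ 283.529, -584.182,  230.353]), 'tool_rot': array([-3.14 ,  0.   ,  0.452]), 'force': array([ 0.086,  0.073, -0.183]), 'torque': array([0.009, 0.011, 0.023]), 'gripper_force': np.float64(0.0), 'width': np.float64(85.278)}
top 380.54968443371354 314.6533186259682 200.23011727031286 [[-0.047, -0.999, -0.007], [-0.976, 0.048, -0.211], [0.211, -0.003, -0.977]] [ 30.7 572.  767.8]
fixture [([230.0, 197.0], 0.61)]
carrier [([319.0, 110.0], 0.92), ([256.0, 290.0], 0.91), ([260.0, 199.0], 0.83)]
pedal_top [([296.0, 215.0], 0.97)]
push_plate [([258.0, 198.0], 0.98), ([320.0, 111.0], 0.78), ([257.0, 290.0], 0.72)]
carrier_front [([256.0, 289.0], 0.89), ([258.0, 201.0], 0.82), ([315.0, 111.0], 0.61)]
dock_stop [([231.0, 197.0], 0.65)]
flux_bottle [([313.0, 156.0], 0.85), ([357.0, 254.0], 0.5), ([298.0, 215.0], 0.33)]
screwdriver [([260.0, 133.0], 0.77)]
multimeter [([359.0, 252.0], 0.71)]
scene 379.4961640542633 320.51723340899895 200.0375273094424 [[-0.714, 0.7, 0.005], [0.463, 0.478, -0.747], [-0.525, -0.531, -0.665]] [ 404.7 -240.6 1191.1]
fixture [([362.0, 270.0], 0.75)]
carrier [([411.0, 197.0], 0.8), ([352.0, 225.0], 0.76), ([231.0, 257.0], 0.67), ([364.0, 270.0], 0.24)]
pedal_top [([341.0, 195.0], 0.71)]
push_plate [([350.0, 225.0], 0.7), ([414.0, 197.0], 0.6), ([338.0, 199.0], 0.59), ([227.0, 254.0], 0.56)]
carrier_front [([415.0, 198.0], 0.9), ([353.0, 226.0], 0.68), ([232.0, 257.0], 0.67)]
dock_stop [([363.0, 266.0], 0.87)]
flux_bottle [([285.0, 220.0], 0.69)]
screwdriver [([294.0, 285.0], 0.7)]
multimeter [([321.0, 165.0], 0.89), ([363.0, 268.0], 0.67)]
```

```bash
python3 - <<'E'
import cv2
a=cv2.imread("pics/top1.png")[60:340,150:430]
cv2.imwrite("pics/top1c.png",cv2.resize(a,None,fx=2.1,fy=2.1,interpolation=cv2.INTER_CUBIC))
E
```

```text
(no output)
```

View pics/top1c.png

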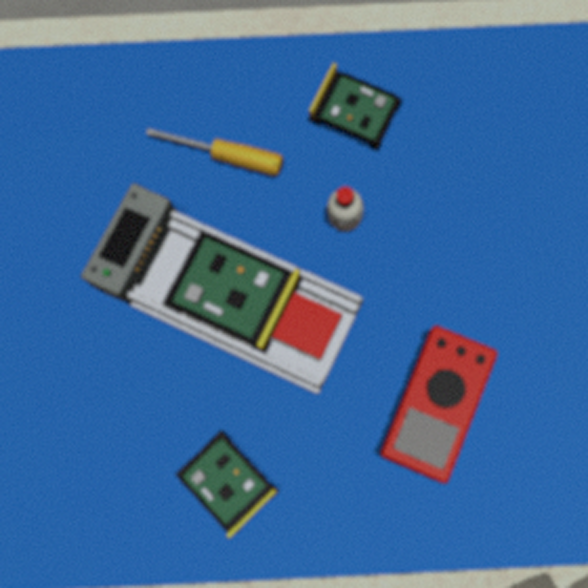

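View pics/scene1.png

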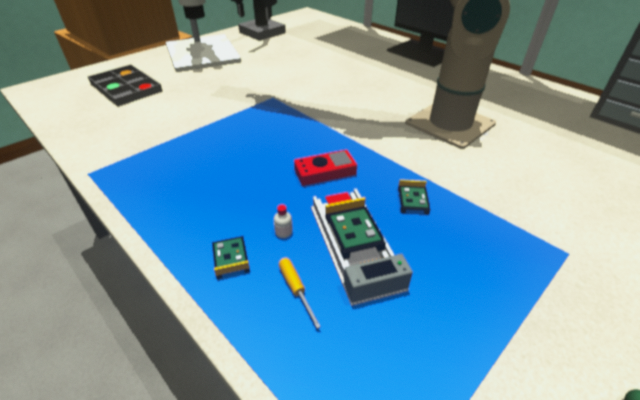

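Candidates for the carrier in the top picture: board on the fixture (260,199), small look-alikes at (319,110) and (256,290). The one on the fixture is the largest and is the one meant. Its yellow plate runs (291,190)–(275,225), and the red pedal's rear edge runs (312,211)–(303,231).

```bash
cat > h.py <<'E'
import numpy as np,cv2
from scipy.optimize import least_squares
def proj(p,X):
    c=np.asarray(X,float)@np.array(p["R"]).T+np.array(p["t"]); return np.c_[p["fx"]*c[:,0]/c[:,2]+p["cx"],p["fy"]*c[:,1]/c[:,2]+p["cy"]]
def f2w(f,P,z0=3):
    P=np.asarray(P,float);c,s=np.cos(f[2]),np.sin(f[2])
    return np.c_[f[0]+c*P[:,0]-s*P[:,1],f[1]+s*P[:,0]+c*P[:,1],P[:,2]+z0]
def model(q): # dock far corners, pedal rear corners, plate corners
    return [[175,-53,58],[175,53,58],[-90,-27,38],[-90,27,38],[q[3],-45,66],[q[3],45,66],[-100,-53,34],[-100,53,34]]
E
python3 - <<'E'
from cell import ctrl
from h import *
p=ctrl.get_image("top")
px=np.array([[135,185],[83,275],[341,317],[322,359],[298,272],[265,346],[361,297],[320,390]])/2.1+[150,60]
r=least_squares(lambda q:(proj(p,f2w(q,model(q)))-px).ravel(),[600,0,1.1,-30],x_scale=[10,10,.1,10],loss="soft_l1")
print(r.x,np.round((proj(p,f2w(r.x,model(r.x)))-px),1).tolist())
q=r.x
im=cv2.resize(p["img"][60:340,150:430,::-1],None,fx=2.1,fy=2.1,interpolation=cv2.INTER_CUBIC)
for a in proj(p,f2w(q,model(q)+[[128,-58,58],[128,58,58]])): cv2.circle(im,tuple(int(v) for v in (a-[150,60])*2.1),3,(255,0,255),1)
cv2.imwrite("pics/ov.png",im[150:420,50:400].repeat(2,0).repeat(2,1))
print("plate w",f2w(q,[[q[3],0,53],[-70,0,38]]))
E
```

```text
[573.5554731   98.08120651   1.07968044 -31.45512613] [[-1.9, 0.5], [-0.3, -1.0], [1.5, -0.9], [-0.1, 1.0], [1.1, -0.5], [-1.8, 1.3], [1.0, 0.6], [-0.1, -0.9]]
plate w [[558.72091532  70.34385164  56.        ]
 [540.54276031  36.35470658  41.        ]]
```

View pics/ov.png

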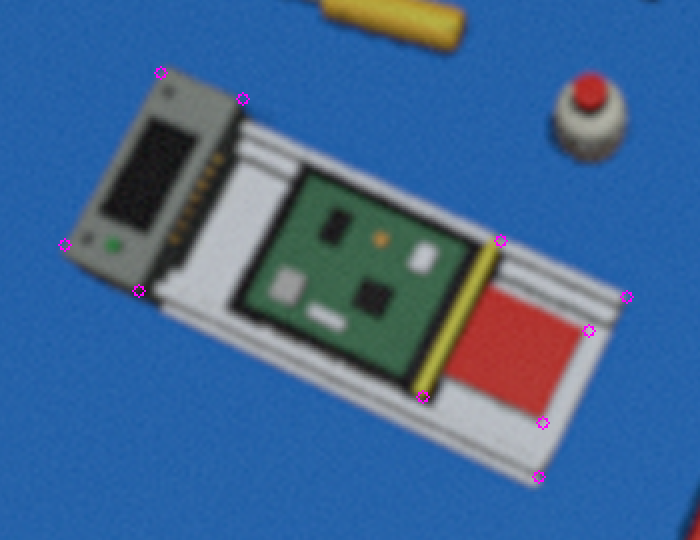

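The fit matches within about 2 px: fixture at world (574, 98), yaw 1.08, carrier x ≈ -31. Next I move above the pedal with the fingers shut.

Call:
{"name": "step_arm", "arguments": {"series": [[[0,0,0,0.1,-0.09,0,1],[0,0,0,0.19,-0.167,0,1],[0,0,0,0.19,-0.167,0,1],[0,0,0,0.19,-0.167,0,1],[0,0,0,0.19,-0.167,0,1],[0,0,0,0.19,-0.167,0,1],[0,0,0,0.19,-0.167,0,1],[0,0,0,0.19,-0.167,0,1],[0,0,0,0.19,-0.167,0,1],[0,0,0,0.19,-0.167,0,1],[0,0,0,0.19,-0.167,0,1],[0,0,0,0.19,-0.167,0,1]]]}}

```text
clock: 2.25
eef_pos: [453.7, -179.9, 231.6]
tool_rot: [3.141, -0.001, 0.452]
force: [1.1, -0.2, 0.5]
width: -0.1
gripper_force: 0.0
```

Call:
{"name": "step_arm", "arguments": {"series": [[[0,0,0,0.19,-0.167,0,1],[0,0,0,0.19,-0.167,0,1],[0,0,0,0.19,-0.167,0,1],[0,0,0,0.19,-0.167,0,1],[0,0,0,0.19,-0.167,0,1],[0,0,-0.16,0.1,-0.09,0,1],[0,0,-0.16,0,0,0,1],[0,0,-0.16,0,0,0,1],[0,0,-0.16,0,0,0,1],[0,0,-0.16,0,0,0,1],[0,0,0,0,0,0,1],[0,0,0,0,0,0,1]]]}}

```text
clock: 3.45
eef_pos: [534.4, 12.1, 231.4]
tool_rot: [3.141, -0.0, 1.077]
force: [-0.6, 0.5, -0.6]
width: 0.1
gripper_force: 0.0
```

```bash
python3 - <<'E'
from cell import ctrl
from h import *
s=ctrl.read_state();print({k:np.round(s[k],3).tolist() for k in("clock","qpos","eef_pos","tool_rot","force","width")})
p=ctrl.get_image("wrist")
q=[573.56,98.08,1.0797,-31.5]
im=p["img"][...,::-1].copy()
P=proj(p,f2w(q,model(q)));print(np.round(P).tolist())
for a in P:
    if abs(a).max()<700: cv2.circle(im,tuple(int(v) for v in a),4,(255,0,255),1)
print([(np.round(d["centre"]),d["score"]) for d in ctrl.recognise(p,"push_plate")])
cv2.imwrite("pics/w1.png",im)
E
```

```text
{'clock': 3.45, 'qpos': [0.053, 0.467, -0.185, 1.836, 0.111, 0.848, -0.681], 'eef_pos': [534.361, 12.097, 231.42], 'tool_rot': [3.141, -0.0, 1.077], 'force': [-0.562, 0.476, -0.64], 'width': 0.072}
[[369.0, -116.0], [247.0, -116.0], [334.0, 179.0], [289.0, 179.0], [353.0, 130.0], [268.0, 130.0], [354.0, 186.0], [269.0, 187.0]]
[(array([531.,  96.]), 0.89), (array([167., 147.]), 0.83), (array([312.,  66.]), 0.7)]
```

View pics/w1.png

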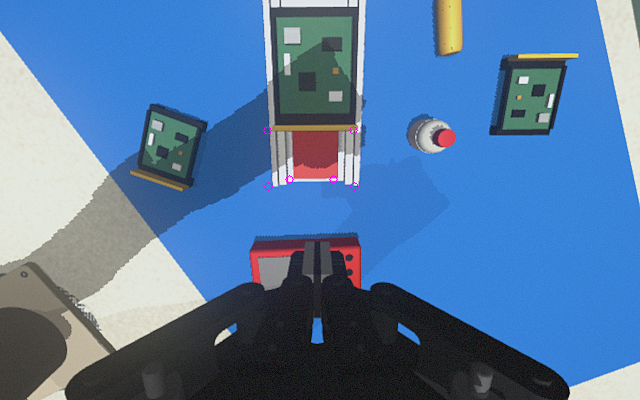

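The wrist picture shows the plate at row 130, columns about 272–358, and the fixture's rear edge at row 185. My estimate is about 4 px too far left, so I refit from this view.

```bash
python3 - <<'E'
from cell import ctrl
from h import *
p=ctrl.get_image("wrist");im=p["img"]
for r in (140,160,175): print(r,"red",[c for c in range(260,370) if im[r,c,0]>1.8*im[r,c,1]][::200], [f([c for c in range(260,370) if im[r,c,0]>1.8*im[r,c,1]]) for f in(min,max)])
y=(im[...,0]>1.8*im[...,2])&(im[...,1]>1.5*im[...,2])&(im[...,0]>100);y[:115]=0;y[140:]=0;y[:,:250]=0;y[:,375:]=0
rr,cc=np.nonzero(y);print("yellow",rr.min(),rr.max(),cc.min(),cc.max(),[ (r,y[r].sum()) for r in range(rr.min(),rr.max()+1)])
b=(im[...,2]>1.4*im[...,0])
for r in(110,150,165,180): w=np.nonzero(~b[r,230:400])[0]+230;print(r,w.min(),w.max())
for c in(275,300,320,340): 
    print(c,"fixture end",[r for r in range(150,220) if b[r,c]][:1],"red end",max([r for r in range(135,200) if im[r,c,0]>1.8*im[r,c,1]],default=0))
E
```

```text
140 red [293] [293, 337]
160 red [294] [294, 337]
175 red [294] [294, 337]
yellow 125 130 273 356 [(125, np.int64(74)), (126, np.int64(84)), (127, np.int64(84)), (128, np.int64(84)), (129, np.int64(84)), (130, np.int64(65))]
110 269 361
150 271 359
165 272 359
180 272 358
275 fixture end [186] red end 0
300 fixture end [181] red end 177
320 fixture end [181] red end 177
340 fixture end [181] red end 0
```

Call:
{"name": "step_arm", "arguments": {"series": [[[0,0,0,0.11,-0.004,0.1,1],[0,0,0,0.112,-0.004,0.2,1],[0,0,0,0,0,0.2,1],[0,0,0,0,0,0.2,1],[0,0,0,0,0,0.2,1],[0,0,0,0,0,0.15,1],[0,0,0,0,0,0.09,1],[0,0,0,0,0,0,1],[0,0,0,0,0,0,1],[0,0,0,0,0,0,1]]]}}

```text
clock: 4.6
eef_pos: [550.0, 42.3, 61.6]
tool_rot: [3.14, -0.001, 1.08]
force: [-0.2, -0.2, 0.3]
width: -0.0
gripper_force: 0.0
```

```bash
python3 - <<'E'
from cell import ctrl
from h import *
s=ctrl.read_state();print({k:np.round(s[k],3).tolist() for k in("clock","eef_pos","tool_rot","force","width")})
p=ctrl.get_image("wrist")
cv2.imwrite("pics/w2.png",p["img"][...,::-1])
q=[578.3,96.7,1.0797,-32.5]
print(np.round(proj(p,f2w(q,model(q)))).tolist(),proj(p,[s["eef_pos"]]))
E
```

```text
{'clock': 4.6, 'eef_pos': [549.985, 42.336, 61.565], 'tool_rot': [3.14, -0.001, 1.08], 'force': [-0.211, -0.243, 0.29], 'width': -0.003}
[[476.0, -405.0], [149.0, -406.0], [355.0, 280.0], [274.0, 280.0], [402.0, 212.0], [226.0, 212.0], [392.0, 290.0], [238.0, 290.0]] [[315.53632404 255.74926702]]
```

View pics/w2.png

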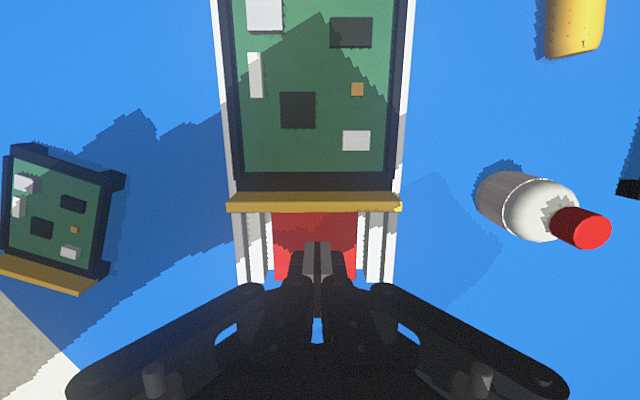

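The view agrees with the estimate: plate columns 226–402 at row 212, pedal centred under the fingers. I press down now.

Call:
{"name": "step_arm", "arguments": {"series": [[[0,0,0,0,0,0.06,1],[0,0,0,0,0,0.05,1],[0,0,0,0,0,0.03,1],[0,0,0,0,0,0.03,1],[0,0,0,0,0,0.02,1],[0,0,0,0,0,0.02,1],[0,0,0,0,0,0,1],[0,0,0,0,0,0,1],[0,0,0,0,0,0,1]]]}}

```text
clock: 5.55
eef_pos: [548.8, 42.1, 29.0]
tool_rot: [-3.142, 0.0, 1.08]
force: [-1.8, 0.1, 6.4]
width: -0.2
gripper_force: 3.0
```

Call:
{"name": "step_arm", "arguments": {"series": [[[0,0,0,0.03,0,0,1],[0,0,0,0.03,0,0,1],[0,0,0,0.03,0,0,1],[0,0,0,0.03,0,0,1],[0,0,0,0.02,0,0,1],[0,0,0,0,0,0,1],[0,0,0,0,0,0,1]]]}}

```text
clock: 6.25
eef_pos: [557.2, 57.6, 28.7]
tool_rot: [-3.14, 0.005, 1.078]
force: [-3.0, -5.9, 7.0]
width: -0.1
gripper_force: 3.1
```

```bash
python3 - <<'E'
from cell import ctrl
from h import *
F=[]
for i in range(3):
    p=ctrl.get_image("wrist");s=ctrl.read_state();F.append(s["force"])
s=ctrl.read_state();print({k:np.round(s[k],3).tolist() for k in("clock","eef_pos","tool_rot")},np.round(F,1).tolist())
cv2.imwrite("pics/w3.png",p["img"][...,::-1])
u=np.array([np.cos(1.08),np.sin(1.08)]);print("tcp fx",(s["eef_pos"][:2]-[578.3,96.7])@u, (s["eef_pos"][:2]-[578.3,96.7])@[-u[1],u[0]])
for x in(-32.5,-28,-24,-20):print(x,np.round(proj(p,f2w([578.3,96.7,1.08],[[x,-45,66],[x,45,66]]))).tolist())
E
```

```text
{'clock': 6.4, 'eef_pos': [557.264, 57.575, 28.763], 'tool_rot': [-3.14, 0.005, 1.078]} [[-2.8, -5.5, 6.8], [-2.9, -5.8, 6.3], [-2.7, -5.6, 7.4]]
tcp fx -44.42172253877078 0.11233676284629368
-32.5 [[424.0, 276.0], [207.0, 276.0]]
-28 [[425.0, 266.0], [206.0, 266.0]]
-24 [[426.0, 257.0], [204.0, 257.0]]
-20 [[427.0, 248.0], [203.0, 248.0]]
```

View pics/w3.png

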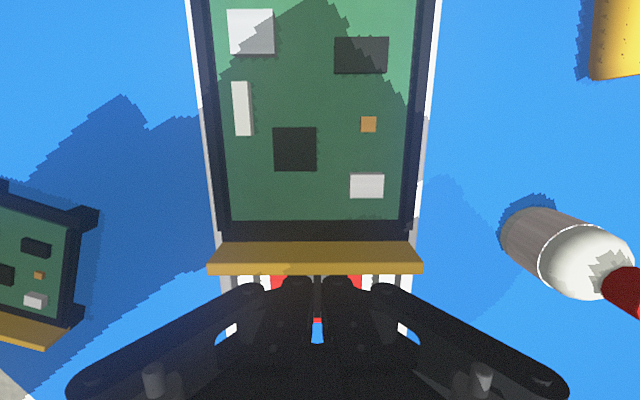

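Call:
{"name": "step_arm", "arguments": {"series": [[[0,0,0,0.025,0,0,1],[0,0,0,0.025,0,0,1],[0,0,0,0.025,0,0,1],[0,0,0,0.025,0,0,1],[0,0,0,0.025,0,0,1],[0,0,0,0.025,0,0,1]]]}}

```text
clock: 7.0
eef_pos: [566.7, 75.2, 28.6]
tool_rot: [-3.139, 0.009, 1.077]
force: [-5.0, -9.4, 9.7]
width: -0.0
gripper_force: 3.1
```

Call:
{"name": "step_arm", "arguments": {"series": [[[0,0,0,0.02,0,-0.005,1],[0,0,0,0.02,0,0,1],[0,0,0,0.02,0,0,1],[0,0,0,0.02,0,0,1]]]}}

```text
clock: 7.4
eef_pos: [572.5, 86.3, 29.2]
tool_rot: [-3.139, 0.008, 1.077]
force: [-4.4, -7.9, 7.3]
width: 0.1
gripper_force: 3.0
```

Call:
{"name": "step_arm", "arguments": {"series": [[[0,0,0,0.02,0,0,1],[0,0,0,0.02,0,0,1],[0,0,0,0.02,0,0,1],[0,0,0,0.02,0,0,1],[0,0,0,0,0,0,1],[0,0,0,0,0,0,1]]]}}

```text
clock: 8.0
eef_pos: [576.2, 93.1, 29.2]
tool_rot: [-3.138, 0.015, 1.075]
force: [-8.8, -14.9, 12.2]
width: -0.1
gripper_force: 3.0
```

Call:
{"name": "step_arm", "arguments": {"series": [[[0,0,0,0.02,0,0,1],[0,0,0,0.01,0,0,1],[0,0,0,0,0,0,1],[0,0,0,0,0,0,1]]]}}

```text
clock: 8.4
eef_pos: [576.1, 93.1, 29.2]
tool_rot: [-3.136, 0.021, 1.073]
force: [-13.1, -20.6, 17.5]
width: 0.2
gripper_force: 3.0
```

```bash
python3 - <<'E'
from cell import ctrl
from h import *
p=ctrl.get_image("top")
im=p["img"][110:270,170:340,::-1]
cv2.imwrite("pics/t2.png",cv2.resize(im,None,fx=3.5,fy=3.5,interpolation=cv2.INTER_CUBIC))
E
```

```text
(no output)
```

View pics/t2.png

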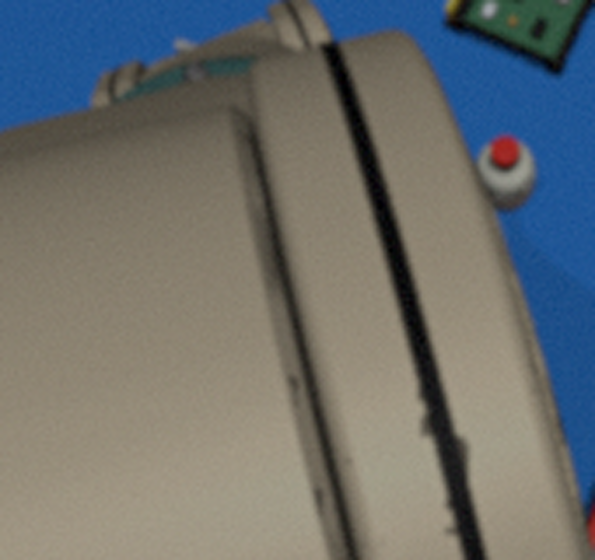

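The tool stalled at a plate position of about +7 to 8 mm while the force rose, so the carrier is against the dock; the arm hides it from the top camera. I back off along the pedal first, then lift.

Call:
{"name": "step_arm", "arguments": {"series": [[[0,0,0,-0.03,0,0,1],[0,0,0,-0.03,0,0,1],[0,0,0,-0.03,0,0,1],[0,0,0,-0.03,0,0,1],[0,0,0,-0.03,0,0,1],[0,0,0,-0.03,0,0,1],[0,0,0,0,0,0,1],[0,0,0,0,0,0,1]]]}}

```text
clock: 9.25
eef_pos: [572.1, 83.5, 30.4]
tool_rot: [3.139, -0.004, 1.081]
force: [1.6, 2.4, 5.5]
width: 0.3
gripper_force: 2.8
```

```bash
python3 - <<'E'
from cell import ctrl
from h import *
p=ctrl.get_image("wrist");im=p["img"]
y=(im[...,0]>1.8*im[...,2])&(im[...,1]>1.5*im[...,2])&(im[...,0]>100);y[:,:190]=0;y[:,440:]=0
n=y.sum(1);print([(r,int(n[r])) for r in range(400) if n[r]>120])
for x in(0,4,6,8,10):print(x,np.round(proj(p,f2w([578.3,96.7,1.08],[[x,-45,66],[x,45,66]])),1).tolist())
E
```

```text
[(220, 150), (221, 165), (222, 164), (223, 162), (224, 168), (225, 166), (226, 166), (227, 166), (228, 164), (229, 168), (230, 166), (231, 164), (232, 165), (233, 167), (234, 168), (235, 170), (236, 199), (237, 219), (238, 219), (239, 220), (240, 220), (241, 219), (242, 219), (243, 219), (244, 218), (245, 218), (246, 218), (247, 218), (248, 215), (249, 147)]
0 [[420.9, 267.0], [205.9, 267.1]]
4 [[422.0, 258.4], [204.8, 258.4]]
6 [[422.5, 254.0], [204.3, 254.1]]
8 [[423.0, 249.6], [203.7, 249.6]]
10 [[423.5, 245.2], [203.2, 245.2]]
```

The plate's rear edge is at row 249, which gives x ≈ 8 mm: home, with about 11 mm between the fingers and the plate. I lift now.

Call:
{"name": "step_arm", "arguments": {"series": [[[0,0,0,0,0,-0.04,1],[0,0,0,0,0,-0.06,1],[0,0,0,0,0,-0.1,1],[0,0,0,0,0,-0.2,1],[0,0,0,0,0,-0.2,1],[0,0,0,-0.1,0,-0.2,1],[0,0,0,-0.1,0,-0.1,1],[0,0,0,0,0,0,1],[0,0,0,0,0,0,1]]]}}

```text
clock: 10.2
eef_pos: [555.6, 55.1, 164.9]
tool_rot: [-3.141, 0.0, 1.079]
force: [0.0, 0.5, -0.3]
width: 0.3
gripper_force: 0.0
```

```bash
python3 - <<'E'
from cell import ctrl
from h import *
p=ctrl.get_image("wrist");im=p["img"]
s=ctrl.read_state();print(s["eef_pos"],s["force"])
for x in(4,6,8,10):print(x,np.round(proj(p,f2w([578.3,96.7,1.08],[[x,-45,66],[x,45,66]])),1).tolist())
for z in(24,38):print("ped",np.round(proj(p,f2w([578.3,96.7,1.08],[[-90,-27,z],[-90,27,z]])),1).tolist())
cv2.imwrite("pics/w4.png",im[...,::-1])
E
```

```text
[555.38902021  55.68695131 164.16367506] [-0.41467507  0.96416046 -0.40434933]
4 [[370.1, 147.1], [262.9, 147.1]]
6 [[370.3, 144.6], [262.8, 144.7]]
8 [[370.4, 142.2], [262.7, 142.3]]
10 [[370.5, 139.7], [262.5, 139.8]]
ped [[341.7, 231.7], [291.7, 231.7]]
ped [[342.8, 236.9], [290.5, 237.0]]
```

View pics/w4.png

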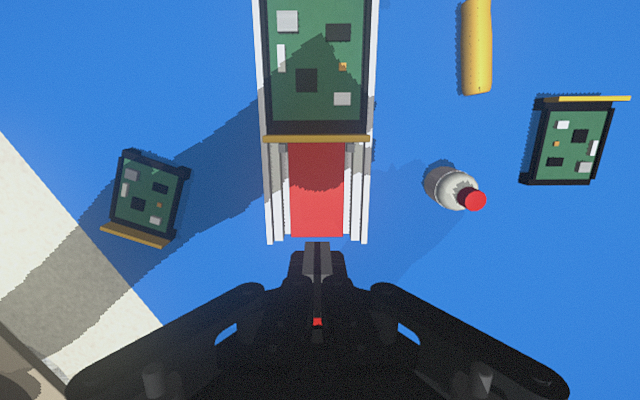

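The plate sits at row 142, which is x ≈ 8 mm. The pedal's rear edge is at row 237, the up position, and the hand is clear. I hand the job in.

```bash
python3 -c "
from cell import ctrl
print(ctrl.finish_job())"
```

```text
the job is handed in; nothing more can be done
None
```

The job is handed in: in the last picture the carrier is home at the dock (x ≈ 8 mm), the pedal and catch are up behind it, and the hand is clear; no verdict came back.

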